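# Set-check of two spring-backed tilt mounts

### The arm

A 6-joint arm with a two-finger parallel gripper is mounted at the origin on a cart in front of the work surface, level with it; the furniture and walls round the work are solid. World frame = base frame: x ahead of the robot, y to its left, z up, the work surface at z = 0. Lengths are in m, angles in degrees, forces in N, time in s.
With the tool pointing down it reaches from about 0.325 to 0.775 m from the base axis. Payload 9.3 kg.
Tool frame: the origin (TCP) lies at the very end of the fingers, on their centre line; the grasp point (between the pads) lies 19 mm behind it; z points along the fingers, y is the direction in which the jaws open and shut (so a half turn about z gives the same grasp; the last joint's range is limited). The gripper opens to 85 mm and grips with 20 to 120 N. Pads are 22 mm wide; open, the fingers measure 114 mm over their backs; the gripper's body (76 mm by 85 mm) begins 54 mm behind the grasp point. The pads swing forward as they close: fully open they stand 13 mm farther back than shut.
Start: joints at [67.747, 14.817, 1.232, 76.415, 0, 81.257], TCP at [0.128, 0.535, 0.231] pointing down, gripper open.
Joint ranges: [-174.27, 174.27], [-52.1, 104.24], [-59.71, 78.15], [-110.17, 111.67], [-87.03, 83.33], [-180, 180]. Speed limits (degrees/s): [127.2, 127.2, 159.86, 180, 180, 180].

### API

Orientations are given as [roll, pitch, yaw] about the fixed x, y, z axes, in that order (R = Rz(yaw) Ry(pitch) Rx(roll)).
In Python, from workcell import r, eyes, models gives the robot as it stands.
- The arm moves only by the tool apply_moves, never from a script. Its argument "plan" is a list of rows, each an object with "travel": the shift along the tool's x, y, z in m, a list of three; "roll": the turn about the tool's z in rad. A call has 1 to 12 rows; each row is the pose to reach, as a shift and turn from the pose measured when the call began, along the tool's axes at that moment; what a row does not reach only later rows make up. A row lasts 1/10 s, in which the tool goes at most 50 mm and 8.59 degrees, less where a joint would pass 70% of its speed; a pose out of reach is approached as far as the arm can. A call with a gripper value outside its range is refused whole. "grip" is the opening in per cent of the stroke, from 0 (shut) to 100 (fully open), set as the call begins (left out, the last holds). The fingers move at their own pace and stop on an object; "grip_force" is the grip in N (left out, the last holds). Time passes only in rows, so rows that repeat a pose let the fingers close. It gives the time, the measured TCP pose, the force and the opening at its end, in the units of the state.
- r.read_state(): the state, without advancing time (a new reading comes with each control period).
- eyes.get_image(name): name is "side" or "top"; returns the picture (400x640x3 uint8, red, green, blue); there is no depth.
- eyes.camera_model(name): a dict with "fx", "fy", "cx", "cy" (pixels), "R" (3x3) and "t" (3): a world point X has camera coordinates R X + t. Camera axes: x right, y down, z forward; pixel columns grow to the right and rows downward; lengths in m; the calibration is good to about 2 mm. A picture is of the moment at which its call begins. camera_model takes no time and is no camera call.
- r.sign_off(): hands the job in, once; it reports no verdict.
Trained networks look in the newest picture that a camera, given by its name, has taken for a name from the list of things; names that differ only in an ending like _2 or _b are one class to them, and where a whole thing is asked for, a point or a joint stands for the part that bears it (a point fixed in the world has none). Each returns a list of dicts, best first, with "p" (0 to 1); they miss things now and then, are a little off and sometimes report something else, mostly with a low value. They report only what shows in the picture. A call takes as long as a camera call.
- models.look_for(target, camera): "xyz" ([x, y, z] in m, in the coordinates of the camera as it stood for that picture, good to about 4 mm: the middle of the surface that is visible of it).
The state is a dict: "clock": time; "q": joint angles; "joint_velocities": joint speeds; "tau": joint torques, N m; "position": TCP position; "orientation": TCP orientation; "ft_force": force on the tool from outside, world axes, zero at the start; "ft_torque": the same for the moment, N m; "width": finger opening in m.
Only numpy, scipy, OpenCV 4.12 (cv2) and the standard library are available. Lean on these libraries where they do the work, as an engineer would, in place of code of your own. Each camera call takes 0.05 s, during which the arm holds its last target. There are 200 camera calls.

### The job

Check the springs of the two tilt mounts on the bench, first the one with the round pad, then the one with the square pad: with your fingertips press the rubber pad on the plate's corner down until the pointer tip stands level with the nose of the brass index on its scale, not past it, keep it there for about a second, then let the plate come all the way up again before you go to the other. Press one at a time, do not grip a pad, do not touch the pointers or the indexes, and leave the loose tools and parts where they are.

Things in the scene. Friction and masses are not known exactly. Their poses are not given: they have to be found in the camera images.
- round_mount: Base of the round-pad tilt mount: grey slab 90 x 270 x 12 mm, fixed. Origin on the bench below the pivot; local z up, +y from the pivot to the pad, -y to the pointer and scale; the scale faces -x. The slab spans y -175 to +95 mm. An aluminium plate (74 x 132 x 10 mm, top 65 mm high) rocks on a pivot along local x, 60 mm high. The scale blade, 62 mm wide, reaches 118 mm high.
- round_plate (a joint): Tilt of that plate, rad: 0 at rest against its stop, grows as the pad is pressed down, stop at 0.34. A coil spring under the pad asks about 4.6 N on the pad to start and 13 N at 0.23 rad, and brings the plate back to 0 by itself.
- round_pad_top (a point): Centre of the upper face of a round black rubber pad, 40 mm across and 8 mm thick, glued on the corner of the plate; 73 mm above the bench at rest, 65 mm from the pivot along local y and 12 mm towards local -x. Going down 1 mm here lifts the pointer tip about 2.15 mm.
- round_pointer_tip (a point): Tip of the dark steel pointer, a thin bar fixed to the plate, 140 mm from the pivot on the side away from the pad; 60 mm above the bench at rest, rises as the pad is pressed.
- round_index_tip (a point): Nose of the brass index, a small block clamped on the scale whose V-shaped nose points at the pointer tip from beyond it; it stands 14 to 32 mm higher than the resting pointer tip. The pointer swings past the nose 5 mm away from it, without touching.
- square_mount: Base of the square-pad tilt mount: grey slab 90 x 270 x 12 mm, fixed. Origin on the bench below the pivot; local z up, +y from the pivot to the pad, -y to the pointer and scale; the scale faces -x. The slab spans y -175 to +95 mm. An aluminium plate (74 x 132 x 10 mm, top 65 mm high) rocks on a pivot along local x, 60 mm high. The scale blade, 62 mm wide, reaches 118 mm high.
- square_plate (a joint): Tilt of that plate, rad: 0 at rest against its stop, grows as the pad is pressed down, stop at 0.34. A coil spring under the pad asks about 4.6 N on the pad to start and 13 N at 0.23 rad, and brings the plate back to 0 by itself.
- square_pad_top (a point): Centre of the upper face of a square black rubber pad, 38 x 38 mm and 8 mm thick, glued on the corner of the plate; 73 mm above the bench at rest, 65 mm from the pivot along local y and 12 mm towards local -x. Going down 1 mm here lifts the pointer tip about 2.15 mm.
- square_pointer_tip (a point): Tip of the dark steel pointer, a thin bar fixed to the plate, 140 mm from the pivot on the side away from the pad; 60 mm above the bench at rest, rises as the pad is pressed.
- square_index_tip (a point): Nose of the brass index, a small block clamped on the scale whose V-shaped nose points at the pointer tip from beyond it; it stands 14 to 32 mm higher than the resting pointer tip. The pointer swings past the nose 5 mm away from it, without touching.
- round_index: The brass index block of the round-pad mount (35 x 14 x 16 mm), clamped on its scale; not to be touched. Origin: on the pivot line, level with the nose.
- square_index: The brass index block of the square-pad mount (35 x 14 x 16 mm), clamped on its scale; not to be touched. Origin: on the pivot line, level with the nose.
- nut_a: Bystander: loose steel hexagon nut, 30 x 34 x 16 mm, lying by the round-pad mount. Origin: centre of its underside.
- bolt_a: Bystander: loose steel bolt standing on its head, 18 x 20 x 67 mm, by the square-pad mount. Origin: centre of its underside.
- marker_a: Bystander: loose black marker pen, 124 x 15 x 16 mm, lying by the square-pad mount. Origin: centre of its underside, x along the pen.
- magnet_loose: Bystander: loose blue triangular welding magnet, 84 x 88 x 18 mm, on the right of the bench. Origin: centre of its underside.
- wrench: Bystander: loose ring-and-open spanner, 185 x 29 x 10 mm, on the right of the bench. Origin: centre of its underside.
- file_b: Bystander: loose file, dark handle, 270 x 25 x 28 mm, on the left of the bench. Origin: centre of its underside.

How it is judged:
By the outcome, as a careful person would: the job done as asked, in the order asked, and still so for the second after the job is handed in, with the robot touching nothing.
It also fails if it takes over 48 s, if anything falls off the work surface, if the arm or the gripper's body presses on something with over 40 N, if the wrist force passes 120 N, or if a joint passes its speed limit or range.

## Working session

There is one attempt and no reset: what is moved stays moved. The work goes in short steps, Python scripts to look and compute and a tool call to move; the robot and the scene stay as the last step left them, time stands still between calls to the robot, and variables do not carry over. Pictures are saved under pics/ and viewed, about 8 in all and at most 12, crops included, and the job is handed in when it is done.

Besides the shell and the picture viewer there is one more tool, called after "Request:" in YAML: its name, and indented under it one key for each argument. apply_moves: Moves the arm, as the interface text tells. Its arguments: {"type":"object","properties":{"plan":{"type":"array"},"grip":{"type":"number"},"grip_force":{"type":"number"}},"required":["plan"]}

```bash
mkdir -p pics
cat > h.py <<'E'
import numpy as np,cv2
from workcell import r,eyes,models
def snap(c,f,crop=None,k=1):
    im=eyes.get_image(c)
    o=im if crop is None else im[crop[1]:crop[3],crop[0]:crop[2]]
    cv2.imwrite('pics/'+f,cv2.resize(o[...,::-1],None,fx=k,fy=k,interpolation=cv2.INTER_CUBIC)); return im
def find(t,c):
    m=eyes.camera_model(c);R=np.array(m['R']);T=np.array(m['t'])
    return [(round(d['p'],2),(R.T@(np.array(d['xyz'])-T)).round(4).tolist()) for d in models.look_for(t,c)[:2]]
def proj(X,c):
    m=eyes.camera_model(c);p=np.array(m['R'])@np.array(X)+np.array(m['t'])
    return np.array([m['fx']*p[0]/p[2]+m['cx'],m['fy']*p[1]/p[2]+m['cy']])
def ray(uv,c):
    m=eyes.camera_model(c);R=np.array(m['R']);d=R.T@np.array([(uv[0]-m['cx'])/m['fx'],(uv[1]-m['cy'])/m['fy'],1]);return -R.T@np.array(m['t']),d
def onz(uv,z,c):
    o,d=ray(uv,c);return o+d*(z-o[2])/d[2]
E
python3 - <<'E'
from h import *
snap('top','t0.png');snap('side','s0.png')
for c in('top','side'):
    print(c,eyes.camera_model(c))
    for t in ['round_pad_top','round_pointer_tip','round_index_tip','square_pad_top','square_pointer_tip','square_index_tip','bolt_a','round_mount','square_mount']: print(t,find(t,c))
s=r.read_state();print(s['clock'],s['position'],s['orientation'],s['ft_force'])
E
```

```text
top {'fx': 391.4302032750262, 'fy': 391.4302032750262, 'cx': 321.8102905685162, 'cy': 192.45815128496463, 'R': array([[ 0.00491921, -0.9998183 , -0.01841643],
       [-0.98064005, -0.00121798, -0.19581523],
       [ 0.19575722,  0.01902315, -0.98046786]]), 't': array([0.02653544, 0.53649863, 1.36152196])}
round_pad_top [(0.95, [0.5386, -0.1353, 0.0653]), (0.4, [0.5369, -0.1834, 0.0639])]
round_pointer_tip [(0.74, [0.5382, -0.1313, 0.0661]), (0.4, [0.5103, 0.1662, 0.0642])]
round_index_tip []
square_pad_top [(0.91, [0.5226, 0.2205, 0.0658])]
square_pointer_tip [(0.61, [0.5261, 0.2171, 0.0691])]
square_index_tip [(0.45, [0.501, 0.0393, 0.0845])]
bolt_a []
round_mount [(0.86, [0.5357, -0.1861, 0.0614]), (0.17, [0.5253, 0.2191, 0.0653])]
square_mount [(0.91, [0.5095, 0.1663, 0.0665])]
side {'fx': 518.1811662444397, 'fy': 518.1811662444397, 'cx': 312.48066727273414, 'cy': 205.84221911615498, 'R': array([[ 0.45910977, -0.88834049, -0.00833019],
       [-0.59174551, -0.29880358, -0.74870132],
       [ 0.66261261,  0.34866544, -0.66285514]]), 't': array([-0.23685488,  0.3682037 ,  1.29497508])}
round_pad_top [(0.55, [0.5351, -0.1361, 0.0663])]
round_pointer_tip [(0.83, [0.5322, -0.1317, 0.0641]), (0.7, [0.5604, -0.3165, 0.0847])]
round_index_tip []
square_pad_top [(0.94, [0.5222, 0.2114, 0.0664]), (0.54, [0.6636, -0.4199, 0.0122])]
square_pointer_tip [(0.9, [0.5187, 0.2178, 0.0625])]
square_index_tip [(0.16, [0.5347, -0.1362, 0.0653])]
bolt_a [(0.64, [0.4483, -0.1109, 0.0188]), (0.59, [0.6045, 0.1968, 0.0343])]
round_mount [(0.65, [0.5361, -0.197, 0.029]), (0.27, [0.5174, 0.2145, 0.0641])]
square_mount [(0.91, [0.5069, 0.1617, 0.0273])]
1.0 [0.12850878 0.53476803 0.23130224] [ 1.79999581e+02 -1.16063454e-04  1.66487210e+02] [0.41785268 0.04282125 0.11304119]
```

View pics/t0.png

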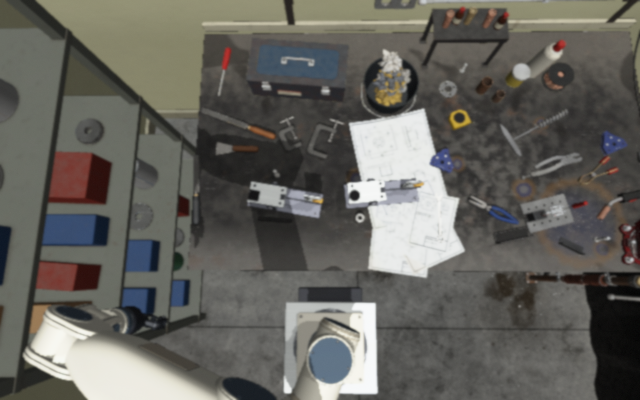

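View pics/s0.png

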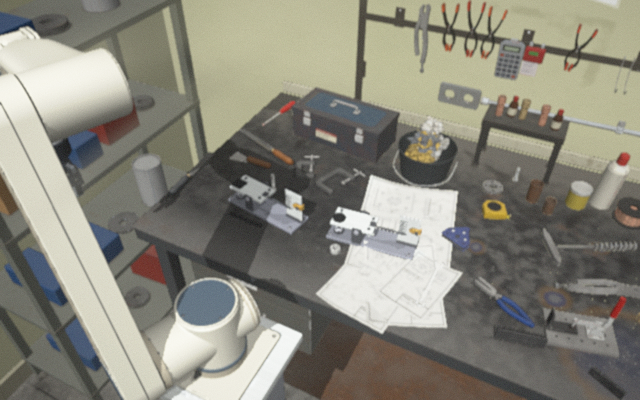

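Square mount at about (265–320, 195) in the top view, round mount at (350–420, 190); pads on the left end, scales to the right, facing the robot. Zooming in.

Run:
```python
from h import *
a=eyes.get_image('top');b=eyes.get_image('side')
A=cv2.resize(a[165:225,235:435],None,fx=4,fy=4,interpolation=cv2.INTER_CUBIC)
B=cv2.resize(b[165:255,225:425],None,fx=4,fy=4,interpolation=cv2.INTER_CUBIC)
cv2.imwrite('pics/c1.png',np.vstack([A,B])[...,::-1])
```

```text
(no output)
```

View pics/c1.png

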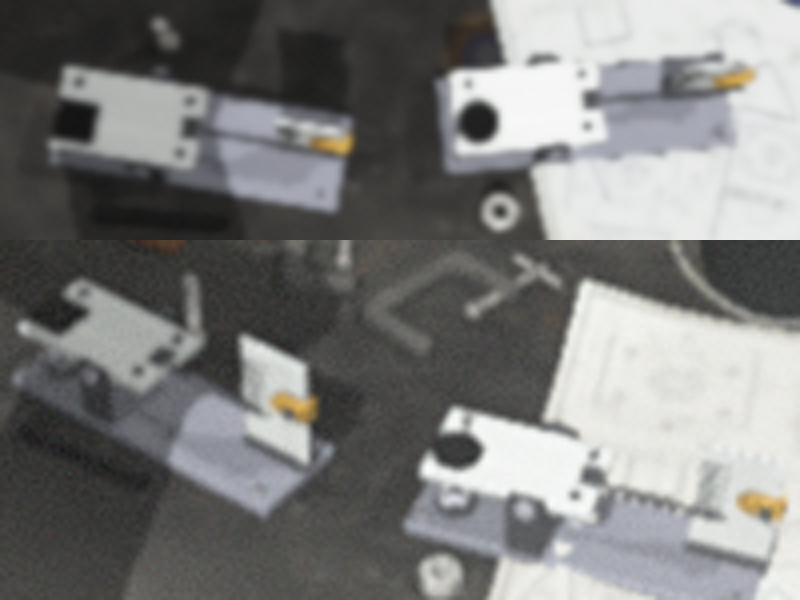

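```bash
cat > fit.py <<'E'
from h import *
from scipy.optimize import least_squares
T=lambda u,v:(u/4+235,v/4+165); S=lambda u,v:(u/4+225,(v-240)/4+165)
obs={'sq':[((-12,65,73),T(76,121),'top',3),((-12,65,73),S(55,313),'side',3),((-45,-175,12),T(338,212),'top',1),((45,-175,12),T(352,118),'top',.5),((-45,-175,12),S(265,516),'side',1)],
'ro':[((-12,65,73),T(478,121),'top',3),((-12,65,73),S(458,450),'side',3),((-45,-175,12),T(733,143),'top',1),((-45,95,12),T(449,172),'top',1),((-45,95,12),S(405,527),'side',1)]}
def W(p,l):
    l=np.array(l)/1e3;c,s=np.cos(p[2]),np.sin(p[2]);return np.array([p[0]+c*l[0]-s*l[1],p[1]+s*l[0]+c*l[1],l[2]])
pose={}
for k,o in obs.items():
    f=lambda p:np.concatenate([w*(proj(W(p,l),c)-np.array(uv)) for l,uv,c,w in o])
    q=least_squares(f,[.52,.17 if k=='sq' else -.19,0],x_scale=[.01,.01,.1],loss='soft_l1'); pose[k]=q.x
if __name__=='__main__':
    for k in pose:
        p=pose[k];print(k,p.round(4),np.degrees(p[2]).round(1),'pad',W(p,(-12,65,73)).round(4))
        for l,uv,c,w in obs[k]: print(l,c,(proj(W(p,l),c)-np.array(uv)).round(1))
    m=eyes.camera_model('side');print('cam',-np.array(m['R']).T@np.array(m['t']))
    ims={c:np.mean([eyes.get_image(c).astype(float) for _ in range(8)],0) for c in('side','top')}
    rows=[]
    for c in('side','top'):
        row=[]
        for k in pose:
            u,v=proj(W(pose[k],(0,-140,70)),c).astype(int);print(c,k,'origin',u-20,v-14)
            row.append(cv2.resize(ims[c][v-14:v+14,u-20:u+20].clip(0,255).astype(np.uint8),None,fx=10,fy=10,interpolation=cv2.INTER_CUBIC))
        rows.append(np.hstack(row))
    cv2.imwrite('pics/n.png',np.vstack(rows)[...,::-1])
    for k in pose: print(k,'tip rest',[proj(W(pose[k],(x,-140,60)),'side').round(1) for x in(-10,0,10)],[proj(W(pose[k],(x,-140,60)),'top').round(1) for x in(-10,0,10)])
E
python3 fit.py
```

```text
sq [ 0.5207  0.2039 -0.1636] -9.4 pad [0.5194 0.27   0.073 ]
(-12, 65, 73) top [-0.1  0.7]
(-12, 65, 73) side [ 0.3 -0.3]
(-45, -175, 12) top [-0.4  0.3]
(45, -175, 12) top [0.2 0.1]
(-45, -175, 12) side [-0.1 -1.3]
ro [ 0.5403 -0.1526  0.109 ] 6.2 pad [ 0.5213 -0.0893  0.073 ]
(-12, 65, 73) top [0.3 0.3]
(-12, 65, 73) side [-0.1 -1.1]
(-45, -175, 12) top [ 1.2 -0.2]
(-45, 95, 12) top [-0.6  0.3]
(-45, 95, 12) side [-0.1 -1.2]
cam [-0.53144154 -0.55190025  1.13208244]
side sq origin 270 192
side ro origin 387 217
top sq origin 291 188
top ro origin 391 172
sq tip rest [array([288.8, 210.5]), array([290.8, 208.8]), array([292.8, 207. ])] [array([310.8, 205.4]), array([311.2, 202.6]), array([311.7, 199.9])]
ro tip rest [array([406. , 235.9]), array([406.8, 233.7]), array([407.6, 231.4])] [array([411.3, 189.7]), array([410.9, 187. ]), array([410.5, 184.3])]
```

View pics/n.png

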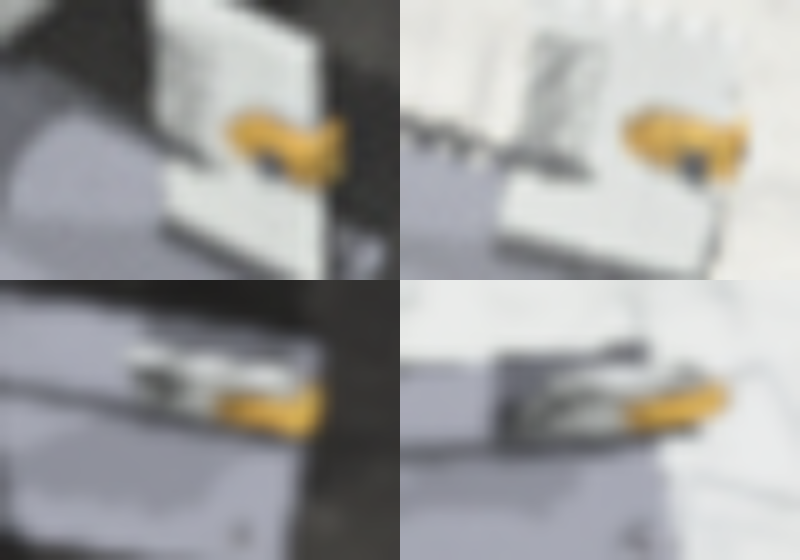

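The averaged crops show the resting tip at side px (291.2, 208.5) for square and (406.2, 234.8) for round. The noses are at (292.6, 205.0) and (409.2, 230.0). Now I'll triangulate the heights.

Run:
```python
from fit import *
D={'sq':((291.2,208.5),(292.6,205.0),(312.8,200.5)),'ro':((406.2,234.8),(409.2,230.0),(413.5,185.0))}
for k,(tip,ns,nt) in D.items():
    p=pose[k]
    a=least_squares(lambda q:proj(W(p,(q[0],-140+q[1],60)),'side')-tip,[0,0]).x;print(k,'tip x, dy',a.round(1))
    b=least_squares(lambda q:np.r_[proj(W(p,q),'side')-ns,proj(W(p,q),'top')-nt],[0,-145,80]);print('nose tri',b.x.round(1),b.fun.round(2))
    # from side only: y & z with x = tip x
    for dx in(-3,0,3):
        c=least_squares(lambda q:proj(W(p,(a[0]+dx,q[0],q[1])),'side')-ns,[-145,80]).x;print('side only dx',dx,(c-[a[1],0]).round(1))
    c=least_squares(lambda q:proj(W(p,(q[0],-145+a[1],q[1])),'side')-ns,[0,80]).x;print('y=-145',c.round(1))
    for z in(60,70,80,90):print(z,proj(W(p,(a[0],-145,z)),'side').round(1),end=' ')
    print()
```

```text
sq tip x, dy [ 1.6 -0.2]
nose tri [   5.4 -144.4   74.1] [ 0.27 -0.03 -0.26  0.17]
side only dx -3 [-148.8   81.2]
side only dx 0 [-146.3   77.8]
side only dx 3 [-143.8   74.3]
y=-145 [ 3.1 76. ]
60 [292.4 209.1] 70 [292.3 206.7] 80 [292.2 204.3] 90 [292.1 201.8] 
ro tip x, dy [-5.2  0.5]
nose tri [   2.8 -145.7   74.8] [ 0.28 -0.07 -0.3   0.19]
side only dx -3 [-146.7   84.6]
side only dx 0 [-146.4   81.8]
side only dx 3 [-146.    78.9]
y=-145 [ 6.1 71. ]
60 [408.  235.3] 70 [408.4 232.8] 80 [408.8 230.4] 90 [409.2 227.9]
```

Request:
apply_moves:
  plan:
    - {"travel":[-0.033,-0.032,0],"roll":0.08}
    - {"travel":[-0.066,-0.064,0],"roll":0.16}
    - {"travel":[-0.099,-0.096,0],"roll":0.24}
    - {"travel":[-0.132,-0.128,0],"roll":0.32}
    - {"travel":[-0.165,-0.16,0],"roll":0.4}
    - {"travel":[-0.198,-0.192,0],"roll":0.48}
    - {"travel":[-0.231,-0.225,0],"roll":0.56}
    - {"travel":[-0.264,-0.257,0],"roll":0.64}
    - {"travel":[-0.297,-0.29,0],"roll":0.72}
    - {"travel":[-0.33,-0.322,0],"roll":0.8}
    - {"travel":[-0.363,-0.354,0],"roll":0.88}
    - {"travel":[-0.396,-0.386,0],"roll":0.96}
  grip: 0
  grip_force: 20

```text
clock: 3.1
position: [0.424, 0.065, 0.2316]
orientation: [179.9, 0.0, 111.3]
ft_force: [0.4, 0.4, -0.5]
width: 0.0001
```

Request:
apply_moves:
  plan:
    - {"travel":[-0.036,0.007,0.02],"roll":0.05}
    - {"travel":[-0.072,0.014,0.04],"roll":0.1}
    - {"travel":[-0.108,0.021,0.06],"roll":0.16}
    - {"travel":[-0.144,0.028,0.08],"roll":0.21}
    - {"travel":[-0.179,0.035,0.1],"roll":0.264}
    - {"travel":[-0.179,0.035,0.13],"roll":0.264}
    - {"travel":[-0.179,0.035,0.13],"roll":0.264}

```text
clock: 3.8
position: [0.5199, -0.0893, 0.0982]
orientation: [-179.7, -0.2, 96.1]
ft_force: [-1.1, -0.1, -0.5]
width: -0.0001
```

```bash
cat >> h.py <<'E'
def avg(c,n=6): return np.mean([eyes.get_image(c).astype(float) for _ in range(n)],0).clip(0,255).astype(np.uint8)
E
python3 - <<'E'
from fit import *
s=r.read_state();print(s['clock'],s['position'],s['orientation'],s['ft_force'])
a=avg('top',3);b=avg('side',3)
A=cv2.resize(a[160:230,320:440],None,fx=4,fy=4);B=cv2.resize(b[160:260,310:430],None,fx=4,fy=4)
cv2.imwrite('pics/a1.png',np.vstack([A,B[:320]])[...,::-1])
for c in('top','side'):print(proj(s['position'],c),proj(W(pose['ro'],(-12,65,73)),c))
E
```

```text
3.8 [ 0.51990586 -0.08927378  0.09819885] [-1.79708267e+02 -1.59885396e-01  9.60641693e+01] [-1.0898017  -0.10908765 -0.5335505 ]
[355.22233844 194.61926563] [354.75587165 195.58777524]
[339.45205126 210.44412834] [339.42940777 216.38419452]
```

View pics/a1.png

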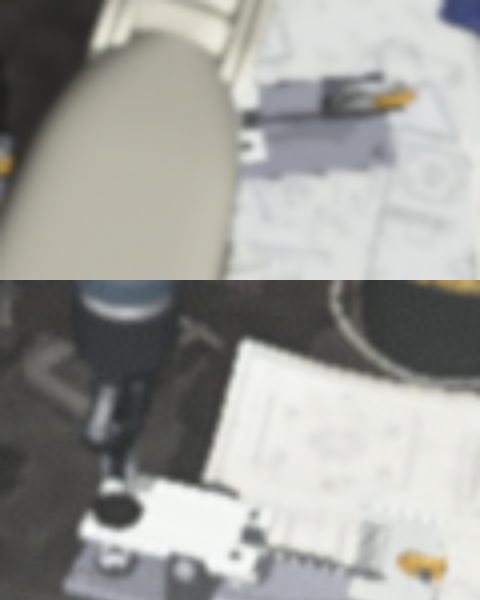

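Fingertip at side px (339.5, 210), right over the round pad at (340, 218). The pointer and index are in clear view. Descending to light compression.

Request:
apply_moves:
  plan:
    - {"travel":[0,0,0.01]}
    - {"travel":[0,0,0.02]}
    - {"travel":[0,0,0.025]}
    - {"travel":[0,0,0.028]}
    - {"travel":[0,0,0.03]}
    - {"travel":[0,0,0.03]}

```text
invalid input at $.plan[0]: expected keys travel, roll
```

```bash
cat > look.py <<'E'
from fit import *
import sys
k,f=sys.argv[1:3]
s=r.read_state();print(s['clock'],s['position'].round(4),s['ft_force'].round(1))
u,v=proj(W(pose[k],(0,-140,70)),'side').astype(int);print('origin',u-20,v-14)
b=avg('side',8)
cv2.imwrite('pics/'+f,cv2.resize(b[v-14:v+14,u-20:u+20],None,fx=14,fy=14,interpolation=cv2.INTER_CUBIC)[...,::-1])
np.save('pics/'+f[:-4]+'.npy',b)
E
python3 look.py ro p1.png
```

```text
4.1 [ 0.5223 -0.0887  0.1033] [0.3 0.8 0.6]
origin 387 217
```

View pics/p1.png

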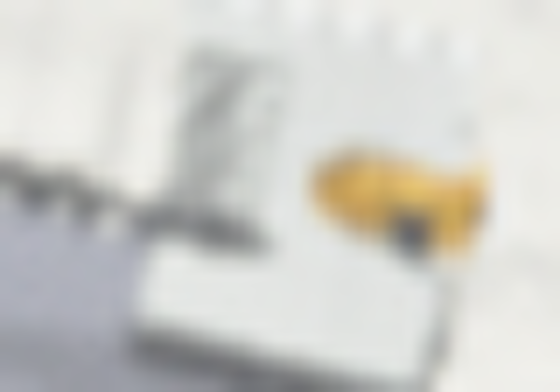

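That move was refused (roll is required), so this crop shows the rest state: tip at crop (265, 243), nose at (308, 183).

Request:
apply_moves:
  plan:
    - {"travel":[0,0,0.012],"roll":0}
    - {"travel":[0,0,0.022],"roll":0}
    - {"travel":[0,0,0.028],"roll":0}
    - {"travel":[0,0,0.032],"roll":0}
    - {"travel":[0,0,0.034],"roll":0}
    - {"travel":[0,0,0.035],"roll":0}
    - {"travel":[0,0,0.035],"roll":0}

```text
clock: 5.2
position: [0.5211, -0.0879, 0.0667]
orientation: [180.0, -0.1, 96.2]
ft_force: [-4.4, 6.8, 10.1]
width: 0.0001
```

```bash
python3 look.py ro p2.png
```

```text
5.2 [ 0.5211 -0.0879  0.0667] [-4.4  6.8 10.1]
origin 387 217
```

View pics/p2.png

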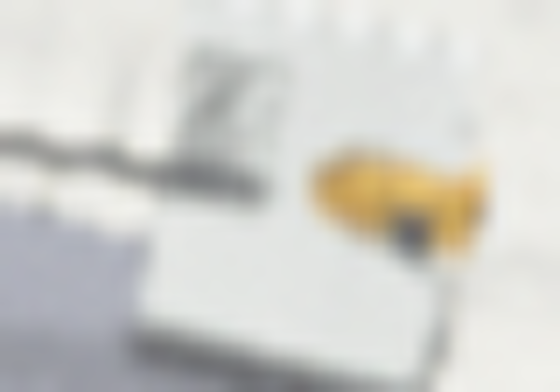

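Tip now at crop (262, 190), nose at (308, 184). It's still some 4–5 mm low once the perspective slope is counted. Checking the settled pose.

Run:
```python
from fit import *
for i in range(3):
    s=r.read_state();print(s['clock'],s['position'].round(4),s['ft_force'].round(1));eyes.get_image('top')
```

```text
5.6 [ 0.5211 -0.0879  0.0669] [-4.2  6.9 10.8]
5.65 [ 0.5211 -0.0879  0.0669] [-4.2  6.6 10.1]
5.7 [ 0.5211 -0.0879  0.0668] [-4.9  6.   9.5]
```

Request:
apply_moves:
  plan:
    - {"travel":[0,0,0.0006],"roll":0}
    - {"travel":[0,0,0.0012],"roll":0}
    - {"travel":[0,0,0.0012],"roll":0}

```text
clock: 6.05
position: [0.521, -0.0877, 0.066]
orientation: [180.0, -0.1, 96.2]
ft_force: [-2.8, 2.3, 10.4]
width: -0.0001
```

```bash
cat > look2.py <<'E'
from fit import *
import sys
k,f=sys.argv[1:3]
s=r.read_state();print(s['clock'],s['position'].round(4),s['ft_force'].round(1))
rows=[]
for c in('side','top'):
    u,v=proj(W(pose[k],(0,-140,75)),c).astype(int);u-=15;v-=9;print(c,'origin',u,v)
    b=avg(c,8); rows.append(cv2.resize(b[v:v+18,u:u+32],None,fx=16,fy=16,interpolation=cv2.INTER_CUBIC))
    # direction of local -y 5mm, +z 5mm, +x 5mm in crop px
    o=proj(W(pose[k],(-2,-140,80)),c)
    print([((proj(W(pose[k],q),c)-o)*16).round(0) for q in((-2,-145,80),(-2,-140,85),(3,-140,80))])
cv2.imwrite('pics/'+f,np.vstack(rows)[...,::-1])
E
python3 look2.py ro p3.png
```

```text
6.05 [ 0.521  -0.0877  0.066 ] [-2.8  2.3 10.4]
side origin 392 221
[array([27.,  7.]), array([  3., -20.]), array([  6., -18.])]
top origin 396 177
[array([22., -2.]), array([ 5., -5.]), array([ -3., -22.])]
```

View pics/p3.png

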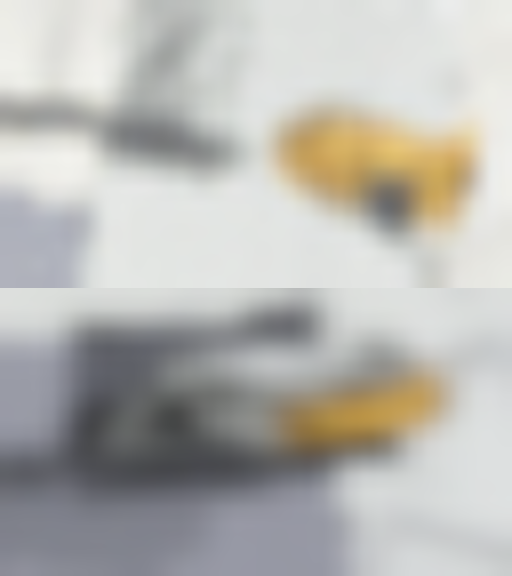

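Side view: tip at (238, 150) and nose apex near (277, 148). The expected perspective drop over the gap is about 9 px, so it's still up to about 2 mm low. Doing the subpixel check numerically in both views.

```bash
cat > sub.py <<'E'
from fit import *
import sys
k=sys.argv[1]
np.set_printoptions(linewidth=200,suppress=True)
for c in('side','top'):
    b=avg(c,8).astype(float);np.save(f'pics/{k}_{sys.argv[2]}_{c}.npy',b)
    u,v=proj(W(pose[k],(-2,-140,78)),c).astype(int)
    print(c,'cols',u-14,'..',u+6,'rows from',v-6)
    print('gray');print(b.mean(2)[v-6:v+10,u-14:u+7].astype(int))
    print('R-B');print((b[...,0]-b[...,2])[v-7:v+6,u-1:u+12].astype(int),'cols from',u-1,'rows',v-7)
E
python3 sub.py ro press
```

```text
side cols 393 .. 413 rows from 223
gray
[[234 228 221 224 232 230 219 202 188 169 171 194 209 213 214 222 224 223 223 223 222]
 [234 227 221 227 234 233 223 195 173 162 176 203 209 204 213 222 224 224 223 224 222]
 [235 226 222 230 237 235 217 184 169 171 187 208 209 205 216 223 224 224 225 224 223]
 [228 220 214 224 232 230 206 181 176 181 187 200 204 209 221 225 224 224 221 220 220]
 [182 178 179 183 199 209 186 168 171 175 185 200 207 213 222 226 221 214 201 195 201]
 [155 159 162 161 166 168 149 143 146 150 165 189 206 213 223 222 204 184 170 167 177]
 [201 204 207 208 193 159 132 125 121 124 136 157 173 192 214 213 182 156 149 159 170]
 [231 233 233 234 225 188 160 150 137 133 132 135 147 172 201 208 179 152 149 158 160]
 [232 235 237 238 232 218 205 198 190 181 177 168 175 194 212 214 193 164 151 150 150]
 [218 228 233 231 229 226 226 226 223 221 216 210 213 222 224 224 210 191 166 151 147]
 [193 208 216 212 214 225 229 228 227 228 226 225 226 227 226 226 225 214 196 175 162]
 [182 187 189 185 195 223 229 228 228 227 227 227 227 227 226 226 227 225 219 207 197]
 [179 180 180 17
[... 2550 characters left out ...]
  0   0  -1  -1]
 [ -6  -5  -5  -6  -5  -5  -2  -1  -1   0   0  -1  -1]
 [ -4  -5  -5  -5  -4  -3  -2  -1   0   2   4   9  11]
 [ -3  -2  -2  -2  -1   2   4   7  11  17  26  41  48]
 [  0   0   2   7  14  22  30  42  53  63  75  88  86]
 [  0   1   8  26  47  64  80  95 103 108 109 107  88]
 [ -2   0  11  36  67  89 100 107 108 103  91  73  49]
 [ -2   0   8  28  52  65  68  66  59  50  35  22  12]
 [ -4  -3   1   9  17  20  16  12   7   4   2   1   0]
 [ -6  -6  -6  -6  -6  -6  -5  -3  -2  -2  -2  -2  -2]
 [ -9 -10 -11 -11 -11 -11  -8  -5  -3  -2  -3  -2  -3]
 [-12 -12 -13 -14 -14 -13 -10  -6  -3  -3  -3  -4  -3]
 [-12 -13 -14 -13 -13 -13 -11  -7  -5  -3  -4  -4  -3]] cols from 410 rows 179
```

Run:
```python
from fit import *
p=pose['ro']
for h in(17,18,19):
  for row in(187.8,188.2):
    P=lambda x,y:proj(W(p,(x,y,60+h*(-y)/140)),'top')
    s=least_squares(lambda q:P(*q)-(397,row),[0,-100]).x
    print(h,row,'ptr x,y at 397',s.round(1),'tip top',P(s[0],-140).round(2),'nose pred same x,level',proj(W(p,(s[0],-145,60+h)),'top').round(2),'side tip',proj(W(p,(s[0],-140,60+h)),'side').round(2))
print((proj(W(p,(0,-145,80)),'top')-proj(W(p,(0,-145,79)),'top')),(proj(W(p,(1,-145,80)),'top')-proj(W(p,(0,-145,80)),'top')))
```

```text
17 187.8 ptr x,y at 397 [  0.3 -88.1] tip top [411.83 185.89] nose pred same x,level [413.23 185.74] side tip [407.45 229.44]
17 188.2 ptr x,y at 397 [ -1.1 -87.9] tip top [411.89 186.28] nose pred same x,level [413.3  186.14] side tip [407.34 229.77]
18 187.8 ptr x,y at 397 [  0.2 -88. ] tip top [411.9  185.86] nose pred same x,level [413.3  185.71] side tip [407.48 229.22]
18 188.2 ptr x,y at 397 [ -1.2 -87.8] tip top [411.96 186.26] nose pred same x,level [413.36 186.11] side tip [407.37 229.55]
19 187.8 ptr x,y at 397 [  0.1 -87.9] tip top [411.96 185.84] nose pred same x,level [413.36 185.69] side tip [407.51 229.  ]
19 188.2 ptr x,y at 397 [ -1.3 -87.7] tip top [412.02 186.23] nose pred same x,level [413.42 186.08] side tip [407.4  229.32]
[ 0.05955471 -0.0600597 ] [-0.04231393 -0.27428198]
```

Run:
```python
from fit import *
np.set_printoptions(linewidth=200,suppress=True)
n=cv2.imread('pics/n.png')[280:,400:]; t=cv2.resize(n,(40,28),interpolation=cv2.INTER_AREA).astype(float)
print('top rest cols 391.. rows 182..');print(t.mean(2)[10:24,:18].astype(int))
b=np.load('pics/ro_press_top.npy');print('top press');print(b.mean(2)[182:196,391:409].astype(int))
a=np.load('pics/p1.npy').astype(float);print('side rest cols 398.. rows 228..');print(a.mean(2)[228:240,396:412].astype(int))
```

```text
top rest cols 391.. rows 182..
[[166 170 171 172 172 173 174 173 163 141 118 108 108 109 118 136 147 152]
 [173 174 173 173 174 173 174 173 161 135 109 100 104 109 113 120 124 128]
 [174 173 173 173 173 174 174 171 156 124  92  86  99 109 107 103 108 122]
 [173 173 172 173 172 173 173 168 149 111  80  79  95 102 102 109 121 136]
 [170 170 170 170 169 170 169 163 143 107  79  79  91  96 102 117 130 139]
 [158 156 156 156 155 154 153 148 131 101  81  81  88  93  99 105 110 112]
 [133 130 128 128 127 125 124 121 112  95  83  82  85  88  92  95  97  97]
 [115 114 111 111 113 116 118 118 115 107 100  99  99 100 105 109 113 114]
 [129 126 124 123 127 131 134 135 134 130 127 126 127 129 131 133 135 140]
 [149 144 140 139 140 143 145 145 146 145 143 143 144 145 145 146 147 153]
 [152 148 145 145 145 146 147 147 148 148 148 148 148 148 148 149 151 157]
 [148 147 147 147 147 147 148 149 149 149 149 149 148 149 150 153 158 163]
 [149 151 153 154 154 155 154 155 155 155 155 154 152 151 154 160 166 169]
 [156 160 163 165 165 165 165 165 166 166 165 163 160 158 159 165 170 171]]
top press
[[155 15
[... 1179 characters left out ...]
 209 218 223 218 183 156 150]
 [223 224 201 178 171 170 185 202 207 210 220 225 216 179 151 148]
 [182 179 166 158 162 164 177 195 201 210 223 227 220 193 164 151]
 [157 140 135 134 143 140 145 164 179 203 224 228 224 213 189 166]
 [160 140 145 148 143 129 123 135 150 180 213 225 226 223 215 195]
 [169 170 190 196 184 161 147 146 150 168 199 221 227 227 226 218]
 [179 192 218 228 221 207 198 197 194 198 212 224 226 227 227 225]
 [186 204 225 230 228 227 225 224 224 224 225 226 226 226 225 224]
 [189 213 226 228 228 228 228 229 228 227 227 227 226 226 225 223]
 [189 212 227 228 228 228 228 227 228 227 228 227 227 227 225 224]
 [179 198 210 218 223 226 227 228 228 228 228 227 227 228 225 224]]
```

Run:
```python
from fit import *
p=pose['ro']
def solve(h,c,uv): 
    P=lambda x,y:proj(W(p,(x,y,60+h*(-y)/140)),c)
    return least_squares(lambda q:P(*q)-uv,[0,-100]).x
for h,c,uv in((0,'top',(393,188.74)),(15,'top',(393,188.15)),(0,'side',(404,233.29)),(0,'side',(405,233.42)),(15,'side',(404,229.75)),(15,'side',(405,229.91))): print(h,c,solve(h,c,uv).round(2))
xt=solve(0,'top',(393,188.74))[0];xs=solve(0,'side',(405,233.42))[0]
# nose: x offset relative to pointer in each view, level hypothesised
for y in(-144,-145,-146,-147):
  f=lambda q:np.r_[proj(W(p,(xt+q[0],y,60+q[1])),'top')[1]-185.03,proj(W(p,(xs+q[0],y,60+q[1])),'side')[1]-230.05]
  q=least_squares(f,[0,15]).x;g=least_squares(lambda z:f([0,z[0]])[1:],[15]).x
  print(y,'dx,h',q.round(2),'h if dx=0',g.round(2),proj(W(p,(xt,y,76)),'top').round(2),proj(W(p,(xs,y,76)),'side').round(2))
```

```text
0 top [  0.51 -75.51]
15 top [  1.13 -74.31]
0 side [  -1.27 -132.02]
0 side [  -0.77 -134.89]
15 side [  -1.29 -130.48]
15 side [  -1.25 -133.41]
-144 dx,h [ 3.2 14. ] h if dx=0 [16.91] [412.89 185.78] [408.67 230.27]
-145 dx,h [ 2.96 14.55] h if dx=0 [17.25] [413.17 185.75] [409.01 230.36]
-146 dx,h [ 2.73 15.11] h if dx=0 [17.59] [413.45 185.72] [409.35 230.44]
-147 dx,h [ 2.5  15.66] h if dx=0 [17.94] [413.73 185.69] [409.69 230.53]
```

Request:
apply_moves:
  plan:
    - {"travel":[0,0,0.0003],"roll":0}
    - {"travel":[0,0,0.0006],"roll":0}
    - {"travel":[0,0,0.0006],"roll":0}
    - {"travel":[0,0,0.0006],"roll":0}

```text
clock: 8.05
position: [0.521, -0.0876, 0.0658]
orientation: [179.9, -0.1, 96.2]
ft_force: [-3.7, 1.1, 10.2]
width: 0.0002
```

```bash
cat > tip.py <<'E'
from fit import *
import sys
s=r.read_state();print(s['clock'],s['position'].round(4),s['ft_force'].round(1))
b=avg('side',12).astype(float);np.save('pics/'+sys.argv[1]+'.npy',b);cols=[int(x) for x in sys.argv[2].split(',')];r0,r1=int(sys.argv[3]),int(sys.argv[4])
np.set_printoptions(linewidth=200,suppress=True)
g=b.mean(2)[r0:r1]
for c in cols:
    d=(220-g[:,c]).clip(0);i=d.argmax();sl=slice(max(i-2,0),i+3);print(c,(r0+(d[sl]*np.arange(len(d))[sl]).sum()/d[sl].sum()).round(2),g[:,c].astype(int))
print(r.read_state()['clock'],r.read_state()['position'].round(4))
E
python3 tip.py ro_h 403,404,405,406 224 236
```

```text
8.05 [ 0.521  -0.0876  0.0658] [-3.7  1.1 10.2]
403 229.03 [177 187 186 176 152 130 137 180 218 227 227 226]
404 229.67 [203 206 200 195 180 151 140 170 211 225 227 227]
405 229.93 [209 209 205 207 205 181 157 177 213 225 227 227]
406 229.99 [204 206 208 213 217 202 181 197 222 227 227 227]
8.65 [ 0.521  -0.0876  0.0658]
```

Request:
apply_moves:
  plan:
    - {"travel":[0,0,0.0004],"roll":0}
    - {"travel":[0,0,0.0008],"roll":0}
    - {"travel":[0,0,0.0008],"roll":0}
    - {"travel":[0,0,0.0008],"roll":0}

```text
clock: 9.05
position: [0.521, -0.0876, 0.0654]
orientation: [179.9, -0.1, 96.2]
ft_force: [-3.5, 1.8, 10.0]
width: 0.0
```

```bash
python3 tip.py ro_h2 403,404,405,406 224 236
python3 - <<'E'
import numpy as np,cv2
b=np.load('pics/ro_h2.npy').astype(np.uint8)
cv2.imwrite('pics/v9.png',cv2.resize(b[221:239,396:420],None,fx=26,fy=26,interpolation=cv2.INTER_LANCZOS4)[...,::-1])
E
```

```text
9.05 [ 0.521  -0.0876  0.0654] [-3.5  1.8 10. ]
403 228.77 [178 188 187 176 151 140 167 199 221 226 226 226]
404 229.05 [203 207 200 193 172 153 167 190 213 225 226 227]
405 229.19 [209 208 205 203 190 174 176 195 217 225 227 227]
406 229.49 [204 206 208 209 210 197 195 211 223 227 227 227]
9.65 [ 0.5211 -0.0876  0.0654]
```

View pics/v9.png

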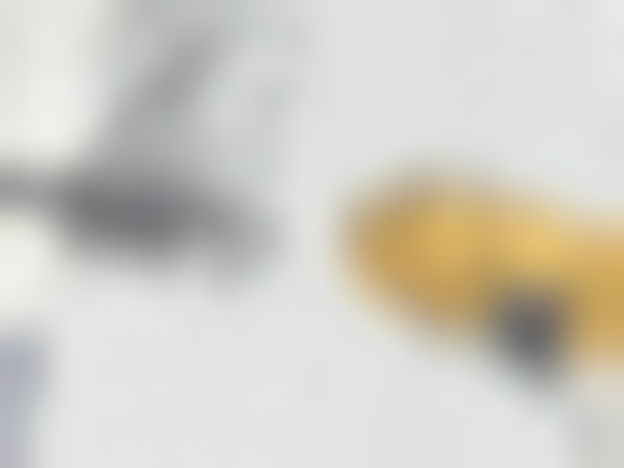

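```bash
python3 tip.py ro_h3 403,404,405,406 224 236
```

```text
9.65 [ 0.5211 -0.0876  0.0654] [-2.9  0.8 11.2]
403 228.78 [178 188 186 177 154 140 166 200 221 226 227 227]
404 229.05 [203 206 198 192 172 153 165 190 214 225 227 226]
405 229.17 [209 210 205 203 192 174 178 197 217 225 226 227]
406 229.45 [205 206 208 210 209 198 196 212 223 226 227 226]
10.25 [ 0.521  -0.0876  0.0655]
```

The tip axis extended to the nose lands at row ~230.0, and the nose apex is at 230.05, so it's level. It held for 1.2 s. Releasing.

Request:
apply_moves:
  plan:
    - {"travel":[0,0,-0.003],"roll":0}
    - {"travel":[0,0,-0.008],"roll":0}
    - {"travel":[0,0,-0.02],"roll":0}
    - {"travel":[0,0,-0.05],"roll":0}
    - {"travel":[0,0,-0.085],"roll":0}
    - {"travel":[0,0,-0.115],"roll":0}
    - {"travel":[0,0,-0.115],"roll":0}

```text
clock: 10.95
position: [0.5225, -0.0882, 0.1847]
orientation: [179.6, 0.0, 96.2]
ft_force: [-0.1, -0.5, -0.6]
width: -0.0
```

```bash
python3 tip.py ro_rel 403,404,405 226 238
python3 - <<'E'
from h import *
s=r.read_state();print(s['orientation'])
E
```

```text
10.95 [ 0.5225 -0.0882  0.1847] [-0.1 -0.5 -0.6]
403 233.07 [187 186 185 190 203 196 165 133 146 196 225 228]
404 233.18 [199 199 202 201 206 201 179 150 152 194 224 228]
405 233.61 [203 209 213 210 211 212 203 179 166 198 224 227]
11.55 [ 0.5208 -0.0878  0.1802]
[ 1.79939677e+02 -1.21700201e-01  9.62119509e+01]
```

Request:
apply_moves:
  plan:
    - {"travel":[0.03,0.003,0],"roll":0.03}
    - {"travel":[0.07,0.007,0],"roll":0.06}
    - {"travel":[0.11,0.011,0],"roll":0.09}
    - {"travel":[0.15,0.015,0],"roll":0.12}
    - {"travel":[0.19,0.02,0],"roll":0.15}
    - {"travel":[0.23,0.024,0],"roll":0.18}
    - {"travel":[0.27,0.028,0],"roll":0.21}
    - {"travel":[0.31,0.032,0],"roll":0.24}
    - {"travel":[0.34,0.036,0],"roll":0.26}
    - {"travel":[0.356,0.037,0.02],"roll":0.272}
    - {"travel":[0.356,0.037,0.055],"roll":0.272}
    - {"travel":[0.356,0.037,0.08],"roll":0.272}

```text
clock: 12.75
position: [0.5185, 0.271, 0.0991]
orientation: [-180.0, -0.1, 80.7]
ft_force: [0.6, -0.7, -0.0]
width: 0.0003
```

```bash
python3 - <<'E'
from fit import *
b=avg('side',8);np.save('pics/sq_rest.npy',b)
s=r.read_state();print(s['clock'],s['position'].round(4),s['orientation'])
print(proj(s['position'],'side')-(222,165),proj(W(pose['sq'],(-12,65,73)),'side')-(222,165))
o=b[165:221,222:312];cv2.imwrite('pics/v10.png',cv2.resize(o,None,fx=8,fy=8,interpolation=cv2.INTER_CUBIC)[...,::-1])
E
python3 sub.py sq rest
```

```text
13.15 [0.52   0.2704 0.1025] [179.84509518  -0.20065394  80.60606076]
[16.07654483 10.65125271] [17.03665913 17.9347355 ]
side cols 276 .. 296 rows from 198
gray
[[ 49  46  48  53  59  65  65  63  65  95 137 148 150 158 166 178 190 191 192 192 191]
 [ 62  52  51  56  65  67  68  65  67  99 134 146 152 164 170 182 191 194 190 192 190]
 [ 75  68  63  60  62  67  67  67  70 102 140 150 151 158 168 183 193 194 192 191 192]
 [ 93  84  75  67  63  60  63  66  70 107 147 157 150 153 164 179 190 192 190 188 188]
 [115 102  92  81  71  63  61  60  69 108 151 158 151 155 170 181 189 184 176 173 173]
 [137 128 114 101  87  80  70  63  64 102 144 152 149 157 173 180 179 167 154 149 152]
 [150 146 138 129 116 104  89  77  68  91 127 142 146 160 174 178 167 147 138 138 139]
 [152 153 151 147 140 131 120 103  90  86 101 121 138 154 172 180 164 143 131 130 135]
 [152 154 152 153 152 150 143 133 118 102  93 101 114 134 162 179 173 151 132 120 119]
 [151 152 152 153 155 156 154 152 144 129 117 118 110 115 143 169 177 168 146 120 103]
 [153 153 152 152 153 156 156 156 155 152 155 159 152 133 140 159 17
[... 2672 characters left out ...]
 -6  -7  -8  -9]
 [ -3  -4  -4  -4  -3  -3  -5  -4  -4  -3  -5  -7  -7]
 [ -1  -2  -1   0  -1  -1  -2  -2  -3  -3  -2  -2   1]
 [ -1   0   2   4   7   7   7   6   5   3   3  11  27]
 [  1   1   5  17  29  35  39  40  36  32  29  41  62]
 [  0   0   8  30  54  72  84  90  88  84  80  86  94]
 [ -3  -1   7  27  51  73  88  99 104 107 111 114 108]
 [ -6  -5   0  10  23  36  51  61  70  81  94 101  91]
 [-10  -9  -8  -6  -3   2   7  10  16  28  43  53  47]
 [-11 -11 -11 -11 -10  -9  -9  -8  -8  -4   0   5   8]
 [-12 -12 -12 -12 -12 -12 -12 -12 -12 -11 -10  -8  -4]
 [-12 -13 -13 -12 -13 -13 -13 -14 -13 -12 -12 -10  -4]
 [-13 -13 -13 -14 -14 -14 -13 -13 -13 -13 -12  -9  -4]] cols from 309 rows 195
```

View pics/v10.png

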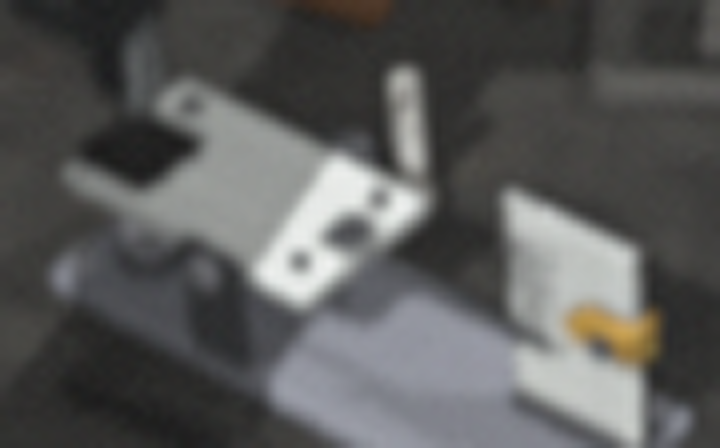

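Run:
```python
from fit import *
p=pose['sq']
def solve(h,c,uv): 
    P=lambda x,y:proj(W(p,(x,y,60+h*(-y)/140)),c)
    return least_squares(lambda q:P(*q)-uv,[0,-100]).x
xt=[solve(0,'top',u) for u in((296,198.86),(299,199.54))];xs=[solve(0,'side',u) for u in((287,206.2),(289,207.14),(290,207.5))]
print(np.round(xt,2),np.round(xs,2));xt=np.mean(xt,0)[0];xs=np.mean(xs,0)[0]
for y in(-144,-145,-146,-147):
  f=lambda q:np.r_[proj(W(p,(xt+q[0],y,60+q[1])),'top')[1]-200.2,proj(W(p,(xs+q[0],y,60+q[1])),'side')[1]-205.05]
  q=least_squares(f,[0,15]).x;g=least_squares(lambda z:f([0,z[0]])[1:],[15]).x
  print(y,'dx,h',q.round(2),'h if dx=0',g.round(2),proj(W(p,(xt,y,76)),'top').round(2),proj(W(p,(xs,y,76)),'side').round(2))
for h in(14,15,16,17,18,19):print(h,[ (c,np.round(np.interp(c,*zip(*[proj(W(p,(xs,y,60+h*-y/140)),'side') for y in(-120,-130,-140)])),2)) for c in(287,288,289,290)])
```

```text
[[  4.53 -83.63]
 [  3.87 -94.71]] [[   2.28 -122.91]
 [   2.52 -130.71]
 [   3.04 -134.28]]
-144 dx,h [ 3.02 13.39] h if dx=0 [15.54] [312.35 200.9 ] [292.19 204.94]
-145 dx,h [ 3.1  13.85] h if dx=0 [16.06] [312.63 200.94] [292.44 205.06]
-146 dx,h [ 3.18 14.31] h if dx=0 [16.58] [312.91 200.99] [292.7  205.19]
-147 dx,h [ 3.26 14.77] h if dx=0 [17.1] [313.19 201.03] [292.95 205.32]
14 [(287, np.float64(203.22)), (288, np.float64(203.62)), (289, np.float64(204.03)), (290, np.float64(204.43))]
15 [(287, np.float64(203.01)), (288, np.float64(203.41)), (289, np.float64(203.81)), (290, np.float64(204.2))]
16 [(287, np.float64(202.8)), (288, np.float64(203.19)), (289, np.float64(203.58)), (290, np.float64(203.97))]
17 [(287, np.float64(202.59)), (288, np.float64(202.98)), (289, np.float64(203.36)), (290, np.float64(203.74))]
18 [(287, np.float64(202.38)), (288, np.float64(202.76)), (289, np.float64(203.14)), (290, np.float64(203.51))]
19 [(287, np.float64(202.17)), (288, np.float64(202.54)), (289, np.float64(202.91)), (290, np.float64(203.28))]
```

Request:
apply_moves:
  plan:
    - {"travel":[0,0,0.012],"roll":0}
    - {"travel":[0,0,0.022],"roll":0}
    - {"travel":[0,0,0.028],"roll":0}
    - {"travel":[0,0,0.031],"roll":0}
    - {"travel":[0,0,0.033],"roll":0}
    - {"travel":[0,0,0.0335],"roll":0}
    - {"travel":[0,0,0.0335],"roll":0}
    - {"travel":[0,0,0.0335],"roll":0}

```text
clock: 14.75
position: [0.5188, 0.271, 0.0677]
orientation: [180.0, -0.2, 80.7]
ft_force: [-4.0, 2.8, 9.2]
width: 0.0001
```

```bash
python3 tip.py sq_1 286,287,288,289,290 199 212
```

```text
14.75 [0.5188 0.271  0.0677] [-4.   2.8  9.2]
286 202.92 [134 138 136 117  99 114 157 180 182 176 174 169 165]
287 203.03 [144 148 147 130 104 109 152 184 192 192 190 188 186]
288 203.81 [151 150 148 139 115 100 131 172 190 195 194 194 196]
289 203.98 [160 156 151 150 131 106 118 161 189 195 195 195 196]
290 204.74 [169 169 162 165 154 131 126 159 185 194 195 194 194]
15.35 [0.5188 0.271  0.0678]
```

Request:
apply_moves:
  plan:
    - {"travel":[0,0,0.0008],"roll":0}
    - {"travel":[0,0,0.0015],"roll":0}
    - {"travel":[0,0,0.0021],"roll":0}
    - {"travel":[0,0,0.0021],"roll":0}
    - {"travel":[0,0,0.0021],"roll":0}

```text
clock: 15.85
position: [0.5188, 0.2713, 0.0662]
orientation: [180.0, -0.2, 80.7]
ft_force: [-2.2, -0.4, 10.0]
width: -0.0002
```

```bash
python3 tip.py sq_2 286,287,288,289,290,291 199 212;  python3 - <<'E'
import numpy as np,cv2
b=np.load('pics/sq_2.npy').astype(np.uint8)
cv2.imwrite('pics/v11.png',cv2.resize(b[196:214,280:304],None,fx=26,fy=26,interpolation=cv2.INTER_LANCZOS4)[...,::-1])
E
```

```text
15.85 [0.5188 0.2713 0.0662] [-2.2 -0.4 10. ]
286 202.01 [133 130 116  97 101 135 170 183 181 177 174 169 165]
287 202.74 [143 142 128 107 103 135 173 192 193 191 190 188 186]
288 202.91 [151 149 139 123 106 122 161 188 195 195 196 194 195]
289 203.75 [160 157 150 143 124 119 149 179 193 194 193 195 195]
290 203.91 [168 167 163 162 147 133 149 175 189 194 193 194 195]
291 204.06 [179 181 180 178 166 150 158 174 188 194 195 194 195]
16.45 [0.5188 0.2713 0.0663]
```

View pics/v11.png

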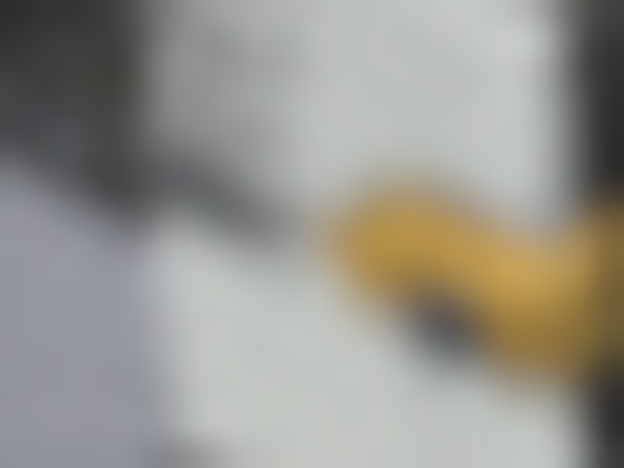

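Request:
apply_moves:
  plan:
    - {"travel":[0,0,0.0004],"roll":0}
    - {"travel":[0,0,0.0008],"roll":0}
    - {"travel":[0,0,0.0008],"roll":0}
    - {"travel":[0,0,0.0008],"roll":0}
    - {"travel":[0,0,0.0008],"roll":0}
    - {"travel":[0,0,0.0008],"roll":0}

```text
clock: 17.05
position: [0.5188, 0.2714, 0.066]
orientation: [179.9, -0.3, 80.7]
ft_force: [-3.7, -0.9, 9.5]
width: 0.0002
```

```bash
python3 tip.py sq_3 287,288,289,290,291 199 212
```

```text
17.05 [0.5188 0.2714 0.066 ] [-3.7 -0.9  9.5]
287 202.76 [144 144 132 110 103 135 173 192 192 191 190 187 185]
288 202.91 [151 149 141 121 103 121 162 187 194 195 195 195 195]
289 203.01 [161 157 148 141 123 124 154 181 192 195 195 194 196]
290 203.84 [168 167 163 161 148 145 161 179 189 193 194 194 195]
291 204.03 [179 183 179 178 167 157 162 176 187 192 195 193 193]
17.65 [0.5188 0.2714 0.066 ]
```

Level within the measurement error (rise about 15 mm; estimates of the nose height run 14–16 mm). I'll hold a little longer, then release.

```bash
python3 -c "
from h import *
avg('side',8);s=r.read_state();print(s['clock'],s['position'])"
```

```text
18.05 [0.51881714 0.27138769 0.06597655]
```

Request:
apply_moves:
  plan:
    - {"travel":[0,0,-0.003],"roll":0}
    - {"travel":[0,0,-0.008],"roll":0}
    - {"travel":[0,0,-0.02],"roll":0}
    - {"travel":[0,0,-0.05],"roll":0}
    - {"travel":[0,0,-0.085],"roll":0}
    - {"travel":[0,0,-0.115],"roll":0}
    - {"travel":[0,0,-0.115],"roll":0}
    - {"travel":[0,0,-0.115],"roll":0}

```text
clock: 18.85
position: [0.5188, 0.271, 0.1816]
orientation: [179.9, -0.3, 80.7]
ft_force: [0.3, -0.1, -0.7]
width: -0.0001
```

```bash
python3 tip.py sq_rel 287,289,290 201 212
python3 - <<'E'
from h import *
b=np.load('pics/sq_rest.npy').astype(float);a=np.load('pics/sq_rel.npy')
print('diff at pointer',abs(a-b)[200:212,280:300].mean().round(2))
s=r.read_state();print(s['clock'],s['position'],s['joint_velocities'].round(2),s['ft_force'].round(1))
r.sign_off()
E
```

```text
18.85 [0.5188 0.271  0.1816] [ 0.3 -0.1 -0.7]Traceback (most recent call last):
  File "tip.py", line 4, in <module>
    b=avg('side',12).astype(float);np.save('pics/'+sys.argv[1]+'.npy',b);cols=[int(x) for x in sys.argv[2].split(',')];r0,r1=int(sys.argv[3]),int(sys.argv[4])
      ~~~^^^^^^^^^^^
  File "h.py", line 17, in avg
    def avg(c,n=6): return np.mean([eyes.get_image(c).astype(float) for _ in range(n)],0).clip(0,255).astype(np.uint8)
                                    ~~~~~~~~~~~~~~^^^
ValueError: 200 camera calls are used up
Traceback (most recent call last):
FileNotFoundError: [Errno 2] No such file or directory: 'pics/sq_rel.npy'
```

The camera calls are used up. The tool is clear (force about 0, 108 mm above the pad), so I'll let it settle briefly and hand in.

Request:
apply_moves:
  plan:
    - {"travel":[0,0,0],"roll":0}
    - {"travel":[0,0,0],"roll":0}
    - {"travel":[0,0,0],"roll":0}
    - {"travel":[0,0,0],"roll":0}
    - {"travel":[0,0,0],"roll":0}

```text
clock: 19.7
position: [0.5184, 0.2708, 0.1803]
orientation: [180.0, -0.2, 80.7]
ft_force: [0.0, 0.8, -0.9]
width: -0.0002
```

```bash
python3 -c "
from h import *
s=r.read_state();print(s['clock'],s['position'],s['ft_force'].round(1));print(r.sign_off())"
```

```text
19.7 [0.51837761 0.27078182 0.1802721 ] [ 0.   0.8 -0.9]
the job is handed in; nothing more can be done
None
```

I pressed both pads with closed fingertips, round first and then square. Each was held at my level estimate for about a second, then released. I handed in at 19.7 s with the tool clear of everything.

| Mount | Pointer rise at hold | My estimate of nose height | Hold |
|---|---|---|---|
| Round pad | about 16.3 mm | 14.7–17.3 mm | about 1.2 s |
| Square pad | about 15 mm | 14–16 mm | about 1 s |

- **Level reading:** the rise comes from the fingertip height. The two ways I estimated nose height disagreed by 2–3 mm, so I aimed between them. "Level, not past" is therefore only sure to within about ±1.5 mm. On the round pad one side-view reading put the rise at about 18 mm, which would be slightly past.
- **Round plate return:** the pictures showed the pointer back at its rest position before I moved to the square pad.
- **Square plate return:** I could not check this with the camera, because the 200 camera calls had run out. The wrist force was about 0 and the tool stood about 108 mm above the pad, so I relied on the spring to bring the plate up.
- **Loose tools and parts:** I took no final picture of them. The force reading showed contact only while pressing the pads.

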